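# Shim the sprung foot of a mirror plate and hold it down

### The arm

A 6-joint arm with a two-finger parallel gripper is mounted at the origin on a cart in front of the work surface, level with it; the furniture and walls round the work are solid. World frame = base frame: x ahead of the robot, y to its left, z up, the work surface at z = 0. Lengths are in m, angles in rad, forces in N, time in s.
With the tool pointing down it reaches from about 0.25 to 0.775 m from the base axis. Payload 4 kg.
Tool frame: the origin (TCP) lies at the very end of the fingers, on their centre line; the grasp point (between the pads) lies 19 mm behind it; z points along the fingers, y is the line along which they close (so a half turn about z gives the same grasp; the last joint's range is limited). The gripper opens to 94 mm and grips with 3 to 60 N. Pads are 16 mm wide; open, the fingers measure 119 mm over their backs; the gripper's body (75 mm by 177 mm) begins 78 mm behind the grasp point.
Start: joints at [-1.262, 0.087, 1.371, -0, 1.684, -0.103], TCP at [0.22, -0.504, 0.206] pointing down, gripper open.
Joint ranges: [-3.1, 3.1], [-0.76, 2.03], [0.27, 2.55], [-1.08, 4.22], [0.17, 2.65], [-2.57, 2.57]. Speed limits (rad/s): [2.79, 2.79, 3.14, 3.14, 3.14, 3.14].

### API

Orientations are given as [roll, pitch, yaw] about the fixed x, y, z axes, in that order (R = Rz(yaw) Ry(pitch) Rx(roll)).
In Python, from bench import robot, vision gives the robot as it stands.
- The arm moves only by the shell command python3 -m crank 'ROWS'. ROWS is JSON, a list of rows, each a list of 3 entries, a list of its own where there are three numbers: the closure, from 0 (fully open) to 1 (shut), then the shift along the tool's x, y, z in m, then the turn, a rotation vector about the tool's x, y, z in degrees. A call has 1 to 8 rows; each row shifts and turns the commanded pose from where the row before left it, along the tool's axes as they then stand; what a row does not reach is not made up. A row lasts 1/10 s, in which the tool goes at most 50 mm and 8.59 degrees, less where a joint would pass 70% of its speed; a pose out of reach is approached as far as the arm can. A call with a gripper value outside its range is refused whole. The fingers move at their own pace and stop on an object; the grip force is fixed at half the most. Time passes only in rows, so rows that do not move let the fingers close. It gives the time, the measured TCP pose, the force, the opening and the grip force at its end, in the units of the state.
- robot.get_obs(): the state, without advancing time (a new reading comes with each control period).
- vision.snapshot(name): name is "scene" or "top" or "wrist"; returns a dict with "color" (420x560x3 uint8, red, green, blue), "z_map" (420x560 float32, m along the optical axis (not along the pixel's ray), 0 where there is no reading), "fx", "fy", "cx", "cy" (pixels), "R" (3x3) and "t" (3): a world point X has camera coordinates R X + t. Camera axes: x right, y down, z forward; pixel columns grow to the right and rows downward; lengths in m; the calibration is good to about 2 mm. The wrist camera is an equidistant fisheye: a pixel r from the principal point sees the ray r / f radians off the axis. A picture is of the moment at which its call begins.
- robot.close_job(): hands the job in; it is judged then, once.
The state is a dict: "time": time; "joint_positions": joint angles; "qvel": joint speeds; "joint_torque": joint torques, N m; "tool_pos": TCP position; "ee_rot": TCP orientation; "wrist_force": force on the tool from outside, world axes, zero at the start; "wrist_torque": the same for the moment, N m; "width": finger opening in m; "finger_force": force on a finger pad.
Only numpy, scipy, OpenCV 4.12 (cv2) and the standard library are available. Lean on these libraries where they do the work, as an engineer would, in place of code of your own. Each camera call takes 0.05 s, during which the arm holds its last target. There are 200 camera calls.

### The job

The sprung front foot of the mirror plate hangs clear of its breadboard and must be packed before a colleague runs the nut down on the stud. Slide slotted shims under the foot one on top of another, each fully home round the stud, until the foot, when pressed, gives less than about one shim's thickness before it lands solid on them; do not force in a shim that would jack it up, and leave the spare ones lying on the desk. Finish while still holding the foot down on the stack with firm hand pressure (10 to 20 N) on top of the plate, fingers off the shims, without touching the mirror mount or shoving the other things about.

Things in the scene. Friction and masses are not known exactly. Their poses are not given: they have to be found in the camera images.
- shim_1: Slotted steel shim, one of four alike, lying on the desk left or right of the board. 6 mm thick, flat: a 44 x 44 mm horseshoe with a 13 mm wide slot (flared to 21 mm at the mouth) and an 18 mm wide, 40 mm long tab to hold it by. Origin: on the underside, where the stud's axis lies when the shim is home. Slot opens to +x (prongs end at x = +22 mm); its closed end is at x = -5 mm; the tab runs from x = -22 to -62 mm. z is up.
- shim_2: Slotted steel shim, one of four alike, lying on the desk left or right of the board. 6 mm thick, flat: a 44 x 44 mm horseshoe with a 13 mm wide slot (flared to 21 mm at the mouth) and an 18 mm wide, 40 mm long tab to hold it by. Origin: on the underside, where the stud's axis lies when the shim is home. Slot opens to +x (prongs end at x = +22 mm); its closed end is at x = -5 mm; the tab runs from x = -22 to -62 mm. z is up.
- shim_3: Slotted steel shim, one of four alike, lying on the desk left or right of the board. 6 mm thick, flat: a 44 x 44 mm horseshoe with a 13 mm wide slot (flared to 21 mm at the mouth) and an 18 mm wide, 40 mm long tab to hold it by. Origin: on the underside, where the stud's axis lies when the shim is home. Slot opens to +x (prongs end at x = +22 mm); its closed end is at x = -5 mm; the tab runs from x = -22 to -62 mm. z is up.
- shim_4: Slotted steel shim, one of four alike, lying on the desk left or right of the board. 6 mm thick, flat: a 44 x 44 mm horseshoe with a 13 mm wide slot (flared to 21 mm at the mouth) and an 18 mm wide, 40 mm long tab to hold it by. Origin: on the underside, where the stud's axis lies when the shim is home. Slot opens to +x (prongs end at x = +22 mm); its closed end is at x = -5 mm; the tab runs from x = -22 to -62 mm. z is up.
- board: Fixed aluminium breadboard, 225 x 120 x 12 mm, flat on the desk. Origin: underside, below the stud; the board reaches from x = -57 to +167 mm and y = -60 to +60 mm. +x runs from the open front end to the rear block; shims go in along +x. z is up. A nut and washer lie near its right rear edge (part of it).
- stud (a point): Where the fixed upright threaded stud (8 mm across, 46 mm tall) leaves the board's top face, 12 mm above the desk. Shims are home when their slots hold it.
- mirror_plate: Dark plate, 10 mm thick, 64 mm wide, with a 16 mm open slot round the stud at its front end and a mirror mount on its rear. Origin: on the hinge line of its rear spring, at the underside; the front lip is at x = -153 mm, bevelled below. It hinges about y against a soft spring (0.4 N per mm at the foot, 0.8 at the press spot) and can rise about 4 mm. The gap under it differs each time.
- rear_block: Fixed dark block, 24 x 76 mm, that carries the plate's rear spring, 128 mm behind the stud. Origin: on the hinge line, at the height of the plate's underside; axes as the board's. Its height over the board differs each time (plate underside 8 to 23 mm above the board, so one to three shims).
- foot_under (a point): Point of the plate's underside level on the stud's axis (in the slot). Its height minus the board's top face is the gap to fill; its fall when pressed is the give.
- press_spot (a point): Where to press: top face of the plate, on its middle line, 36 mm behind the stud (away from the robot) and 35 mm before the mirror mount. The stud stands 13 to 28 mm above the plate's top.
- mirror: Black kinematic mirror mount, 48 x 46 x 46 mm, fixed on the rear of the plate; do not touch. Origin: centre of its underside.
- clamp_fork: Bystander: loose black clamping fork, 22 x 64 x 8 mm, lying on the desk between the board and the hub. Not a shim. Origin: centre of its underside.
- lens_cap: Bystander: loose black round lens cap, 42 mm across, 8 mm thick, lying on the desk. Origin: centre of its underside.
- objective_case: Bystander: loose black round screw case, 37 mm across, 48 mm tall, behind the desk hub at the right. Origin: centre of its underside.
- eyepiece: Bystander: loose round eyepiece, 34 mm across, 50 mm tall, standing at the left. Origin: centre of its underside.

How it is judged:
By the outcome, as a careful person would: the job done as asked, in the order asked, and still so for the second after the job is handed in, while the arm keeps its last pose, push and grip.
It also fails if it takes over 72 s, if anything falls off the work surface, if the arm or the gripper's body presses on something with over 40 N, if the wrist force passes 120 N, or if a joint passes its speed limit or range.

## Working session

There is one attempt and no reset: what is moved stays moved. The work goes in short steps, Python scripts to look and compute and a shell command to move; the robot and the scene stay as the last step left them, time stands still between calls to the robot, and variables do not carry over. Pictures are saved under pics/ and viewed, at most 12 in all, crops included, and the job is handed in when it is done.

```bash
mkdir -p pics; ls
python3 - <<'E'
from bench import robot, vision
import cv2,numpy as np
o=robot.get_obs(); print({k:np.round(v,3) for k,v in o.items()})
for n in("scene","top"):
    s=vision.snapshot(n); np.savez(f'{n}0.npz',**s); cv2.imwrite(f'pics/{n}0.png',s['color'][:,:,::-1]); print(n,s['fx'],s['cx'],s['cy'],np.round(s['R'],3),s['t'])
E
```

```text
pics
{'time': np.float64(0.0), 'joint_positions': array([-1.262,  0.088,  1.372,  0.   ,  1.684, -0.103]), 'qvel': array([-0.001, -0.   , -0.   , -0.   , -0.001,  0.   ]), 'joint_torque': array([ 1.0000e-03, -3.4019e+01, -3.0242e+01,  7.2000e-02,  3.3000e-02,
       -0.0000e+00]), 'tool_pos': array([ 0.22 , -0.503,  0.204]), 'ee_rot': array([-3.139, -0.   ,  0.412]), 'wrist_force': array([ 0.443,  0.514, -0.635]), 'wrist_torque': array([-0.005, -0.034,  0.01 ]), 'finger_force': np.float64(0.0), 'width': np.float64(0.094)}
scene 433.08071430197475 282.37743487681564 213.5243703805364 [[-0.722 -0.691  0.026]
 [-0.3    0.279 -0.912]
 [ 0.623 -0.667 -0.408]] [0.46215406 0.21160873 0.79615618]
top 422.3377940306064 283.41066519655874 205.61020441488935 [[-0.011 -1.    -0.024]
 [-0.993  0.014 -0.116]
 [ 0.116  0.022 -0.993]] [0.09640159 0.5523191  0.97794169]
```

View pics/top0.png

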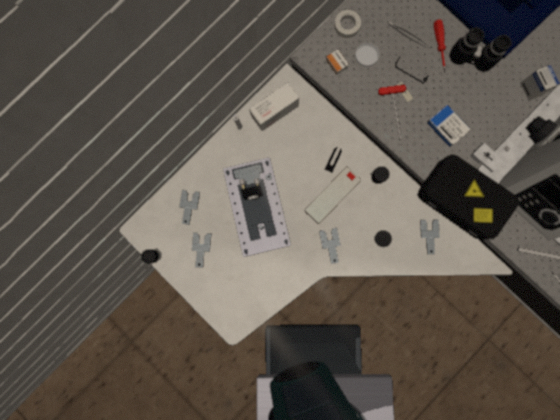

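View pics/scene0.png

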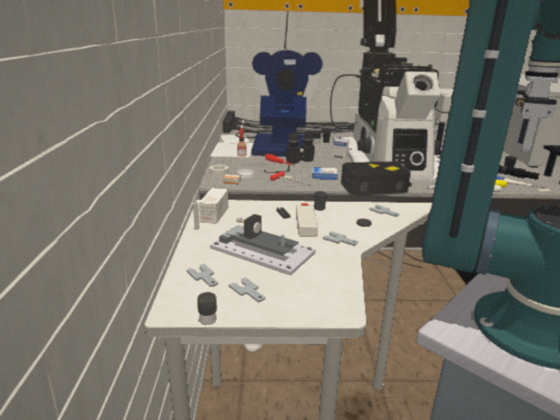

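```bash
cat > h.py <<'E'
import numpy as np,cv2
def pix2w(s,u,v,z):
    "pixel -> world on plane z"
    d=s['R'].T@np.array([(u-s['cx'])/s['fx'],(v-s['cy'])/s['fy'],1]); c=-s['R'].T@s['t']
    return c+d*(z-c[2])/d[2]
def cloud(s):
    v,u=np.mgrid[:420,:560]; Z=s['z_map']
    P=np.stack([(u-s['cx'])/s['fx']*Z,(v-s['cy'])/s['fy']*Z,Z],-1)
    return (P-s['t'])@s['R']
E
python3 - <<'E'
from h import *
s=dict(np.load('top0.npz')); P=cloud(s)
for n,(u,v) in dict(desk=(290,290),desk2=(160,220),boardfl=(240,245),boardr=(283,235),plate=(258,212),plate2=(250,205),shimL=(201,249)).items():
    print(n,np.round(P[v,u],4), s['color'][v,u])
Zw=P[:,:,2]
# height map picture and crops
c=s['color'][150:280,165:445]; c=cv2.resize(c,None,fx=2.85,fy=2.85,interpolation=cv2.INTER_CUBIC)
h=np.clip((Zw[150:280,165:445]+.005)/.07*255,0,255).astype(np.uint8); h=cv2.applyColorMap(cv2.resize(h,(c.shape[1],c.shape[0]),interpolation=0)[:200],cv2.COLORMAP_JET)
cv2.imwrite('pics/a.png',np.vstack([c[:,:,::-1],h]))
print(np.round(Zw[195:252:2,250:276:3]*1000).astype(int))
E
```

```text
desk [ 0.3517  0.0766 -0.0017] [180 171 157]
desk2 [0.5255 0.3959 0.0028] [166 159 144]
boardfl [0.4616 0.1976 0.001 ] [152 142 139]
boardr [0.4842 0.0917 0.0137] [161 153 154]
plate [0.5386 0.1502 0.0363] [63 63 63]
plate2 [0.5555 0.1691 0.0378] [60 62 62]
shimL [0.4529 0.2925 0.0057] [129 129 126]
[[  82   77   69   53   46   32   13   13   13]
 [  67 1037   64   31   35   33   11   13   13]
 [  57   46   34   37   32   35   13   12   12]
 [  33   31   34   34   37   31   33   11   14]
 [  32   35   36   35   36 1037   36   15   11]
 [  38   35   33   35   34   37   33   14   13]
 [  32   35   33   31   34   37   35   15   12]
 [  36   33   36   33   35   36   35   13   14]
 [  36   33   34   36   34   33   36   13   12]
 [  35   35   38   37   35   36   37   34   14]
 [  35   35   33   33   37   36   36   35   15]
 [  37   35   34   35   34   36   33   36   11]
 [  36   34   35   34   34   34   30   35   13]
 [  36   34   38   35   36   35   35   35   12]
 [  35   34   33   32   11   36   35   33    9]
 [  36   32   35   13   13   35   34   33   32]
 [  34   36   34   57   50   36   34   33   35]
 [  38   37   36   11   14   36   35   34   38]
 [  35   36   35   14   13   12   34   36   34]
 [  36   34   36   15   14   14   33   38   35]
 [  35   34   35   31   12   12   35   37    6]
 [  34   32   35   33   13    7   10   13   11]
 [  36   31   32   11   14   13   14   12   12]
 [  13   15   17   11   12    9   12   14    9]
 [  12    9   11   15   12   13   11   12   12]
 [  12   13   13   12   10   12   10   10    7]
 [  15   11   15   12   14   11   13   13   11]
 [  12   11   13   11   11   16    9   12    9]
 [  13   13   13   15   14   12    0    3   -2]]
```

View pics/a.png

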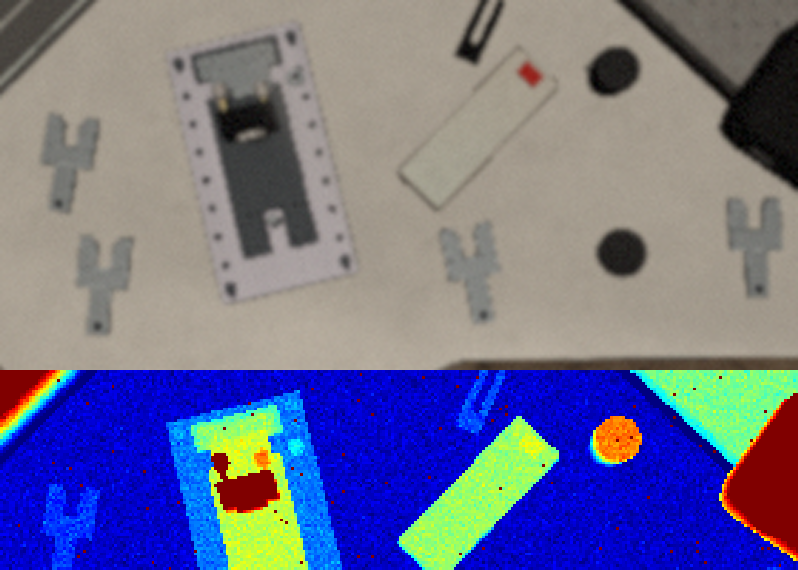

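```bash
cat >> h.py <<'E'
def R2(a): return np.array([[np.cos(a),-np.sin(a)],[np.sin(a),np.cos(a)]])
def go(o,pos,yaw=None):
    "print tool-frame shift (mm) and turn about tool z (deg), shift expressed in current axes and in axes after the turn"
    from scipy.spatial.transform import Rotation as Ro
    R=Ro.from_euler('xyz',o['ee_rot']).as_matrix(); d=np.array(pos)-o['tool_pos']; y0=o['ee_rot'][2]
    yaw=y0 if yaw is None else yaw; t=(yaw-y0+np.pi)%(2*np.pi)-np.pi
    Rn=Ro.from_euler('xyz',[np.pi,0,yaw]).as_matrix()
    print('dist',round(np.linalg.norm(d)*1e3),'now-axes mm',np.round(R.T@d*1e3,1),'after-turn mm',np.round(Rn.T@d*1e3,1),'turn z deg',round(-np.degrees(t),1))
E
python3 - <<'E'
from h import *
s=dict(np.load('top0.npz')); P=cloud(s); g=cv2.cvtColor(s['color'],cv2.COLOR_RGB2GRAY)
def rect(z,x0,x1,y0,y1):  # ortho image: row=(x-x0)*1000, col=(y-y0)*1000
    X,Y=np.meshgrid(np.arange(x0,x1,.001),np.arange(y0,y1,.001),indexing='ij')
    W=np.stack([X,Y,np.full_like(X,z)],-1)@s['R'].T+s['t']
    u=W[...,0]/W[...,2]*s['fx']+s['cx'];v=W[...,1]/W[...,2]*s['fy']+s['cy']
    return cv2.remap(g,u.astype(np.float32),v.astype(np.float32),cv2.INTER_LINEAR)
shape=np.array([(-62,-9),(-22,-9),(-22,-22),(22,-22),(22,-10.5),(14,-6.5),(-5,-6.5),(-5,6.5),(14,6.5),(22,10.5),(22,22),(-22,22),(-22,9),(-62,9)],float)
def tmpl(a,sh=shape,N=70):
    q=sh@R2(a).T+N; im=np.full((2*N+1,2*N+1),170,np.uint8)
    cv2.fillPoly(im,[np.round(q[:,::-1]*16).astype(np.int32)],120,cv2.LINE_AA,4); return cv2.GaussianBlur(im,(0,0),1.2)
for n,(u,v) in dict(A=(201,249),B=(189,207),C=(331,245),D=(429,236)).items():
    c=pix2w(s,u,v,.006); x0,y0=c[0]-.11,c[1]-.11; im=rect(.006,x0,x0+.22,y0,y0+.22)
    best=max((cv2.minMaxLoc(cv2.matchTemplate(im,tmpl(np.radians(a)),cv2.TM_CCOEFF_NORMED))[1::2]+(a,) for a in range(-60,61,2)))
    print(n,'score %.2f xy %.4f %.4f yaw %d deg'%(best[0],x0+(best[1][1]+70)*.001,y0+(best[1][0]+70)*.001,best[2]))
# board: cloud points 8..18mm high near; plate 28..45
Z=P[:,:,2]; v,u=np.mgrid[:420,:560]; roi=(abs(u-256)<45)&(abs(v-206)<55)
# local height correction from desk plane
dm=(abs(Z)<.008)&(abs(u-256)<110)&(abs(v-215)<50); A=np.c_[P[dm][:,:2],np.ones(dm.sum())]; pl=np.linalg.lstsq(A,Z[dm],rcond=None)[0]
Zc=Z-(P[...,0]*pl[0]+P[...,1]*pl[1]+pl[2]); print('desk plane',pl)
b=roi&(Zc>.008)&(Zc<.017)&np.isfinite(Zc); b=cv2.morphologyEx(b.astype(np.uint8),cv2.MORPH_OPEN,np.ones((2,2)))>0
allb=roi&(Zc>.007)&(Zc<.2); allb=cv2.morphologyEx(allb.astype(np.uint8),cv2.MORPH_OPEN,np.ones((3,3)))
pts=np.array([P[j,i,:2] if abs(Zc[j,i]-.012)<.005 else (np.nan,np.nan) for j,i in zip(*np.nonzero(allb))]);pts=pts[~np.isnan(pts[:,0])]
print('board rect',cv2.minAreaRect((pts*1000).astype(np.float32)))
p=roi&(Zc>.026)&(Zc<.045)&(v>203); p=cv2.erode(p.astype(np.uint8),np.ones((3,3)))>0
print('plate fit'); A=np.c_[P[p][:,:2]-P[p][:,:2].mean(0),np.ones(p.sum())]; f=np.linalg.lstsq(A,Zc[p],rcond=None)[0]; print(P[p][:,:2].mean(0),f,'board mean',Zc[b&(v>238)].mean(),np.median(Zc[b]))
pp=(P[(roi&(Zc>.026)&(Zc<.045)&(v>203))][:,:2]*1000).astype(np.float32); print('plate rect',cv2.minAreaRect(pp))
st=roi&(Zc>.047)&(v>220); print('stud pts',np.round(P[st],4), np.c_[u[st],v[st]].tolist())
E
```

```text
A score 0.76 xy 0.4699 0.2925 yaw -4 deg
B score 0.70 xy 0.5725 0.3214 yaw -10 deg
C score 0.81 xy 0.4768 -0.0204 yaw 10 deg
D score 0.24 xy 0.4577 -0.2454 yaw 52 deg
desk plane [-0.00116351  0.00094623  0.00092165]
board rect ((556.2193603515625, 156.57699584960938), (224.7452392578125, 119.9808120727539), 12.980305671691895)
plate fit
[0.52247799 0.15000745] [-0.00291491  0.0041932   0.03421005] board mean 0.013909907274779084 0.01175542766749028
plate rect ((521.9303588867188, 148.72943115234375), (90.4111099243164, 64.1557388305664), 13.059187889099121)
stud pts [[0.4362 0.067  1.0373]
 [0.4362 0.067  1.0373]
 [0.4362 0.067  1.0373]
 [0.4362 0.067  1.0373]
 [0.4362 0.067  1.0373]
 [0.5059 0.1437 0.0593]
 [0.5034 0.1459 0.0616]
 [0.5039 0.1442 0.0534]
 [0.5036 0.1415 0.0583]
 [0.5014 0.1463 0.057 ]
 [0.5011 0.1437 0.0604]
 [0.5014 0.1416 0.0566]
 [0.5018 0.1398 0.0497]
 [0.4992 0.1464 0.0551]
 [0.4991 0.144  0.0567]
 [0.4992 0.1418 0.0545]
 [0.4362 0.067  1.0373]
 [0.4362 0.067  1.0373]
 [0.4362 0.067  1.0373]
 [0.4362 0.067  1.0373]
 [0.4362 0.067  1.0373]
 [0.4362 0.067  1.0373]
 [0.4362 0.067  1.0373]
 [0.4362 0.067  1.0373]
 [0.4362 0.067  1.0373]
 [0.4362 0.067  1.0373]
 [0.4362 0.067  1.0373]
 [0.4362 0.067  1.0373]
 [0.4362 0.067  1.0373]
 [0.4362 0.067  1.0373]] [[228, 221], [242, 221], [213, 222], [238, 223], [241, 224], [260, 225], [259, 226], [260, 226], [261, 226], [259, 227], [260, 227], [261, 227], [262, 227], [259, 228], [260, 228], [261, 228], [224, 230], [280, 230], [217, 231], [261, 231], [223, 234], [249, 236], [287, 237], [263, 238], [242, 242], [222, 248], [235, 253], [249, 253], [270, 254], [223, 257]]
```

Run:
```python
from h import *
from bench import robot
go(robot.get_obs(),(.4305,-.0286,.06),np.radians(10))
```

```text
dist 539 now-axes mm [ 383.  -350.7  145.2] after-turn mm [ 289.8 -431.2  144.4] turn z deg 13.6
```

```bash
python3 -m crank '[[0.5,[0,0,0],[0,0,6.8]],[0.6,[0,0,0],[0,0,6.8]],[0.6,[0.0242,-0.036,0],[0,0,0]],[0.6,[0.0242,-0.036,0],[0,0,0]],[0.6,[0.0242,-0.036,0],[0,0,0]],[0.6,[0.0242,-0.036,0],[0,0,0]],[0.6,[0.0242,-0.036,0],[0,0,0]],[0.6,[0.0242,-0.036,0],[0,0,0]]]'; python3 -m crank '[[0.6,[0.0242,-0.036,0],[0,0,0]],[0.6,[0.0242,-0.036,0],[0,0,0]],[0.6,[0.0242,-0.036,0],[0,0,0]],[0.6,[0.0242,-0.036,0.03],[0,0,0]],[0.6,[0.0242,-0.036,0.03],[0,0,0]],[0.6,[0.0242,-0.036,0.03],[0,0,0]],[0.6,[0,0,0.03],[0,0,0]],[0.6,[0,0,0],[0,0,0]]]'
python3 - <<'E'
from h import *
from bench import robot,vision
go(robot.get_obs(),(.4305,-.0286,.003),np.radians(10))
s=vision.snapshot('wrist'); np.savez('w1.npz',**s); cv2.imwrite('pics/w1.png',s['color'][:,:,::-1])
E
```

```text
time: 0.9
tool_pos: [0.3258, -0.2643, 0.205]
ee_rot: [-3.141, 0.0, 0.174]
wrist_force: [0.4, -0.3, 0.8]
width: 0.038
finger_force: 0.0
time: 1.7
tool_pos: [0.4247, -0.0324, 0.0853]
ee_rot: [-3.138, 0.01, 0.177]
wrist_force: [-0.6, -0.3, -0.4]
width: 0.0377
finger_force: 0.0
dist 83 now-axes mm [ 7.2 -2.4 82.2] after-turn mm [ 6.4 -2.7 82.3] turn z deg 0.2
```

View pics/w1.png

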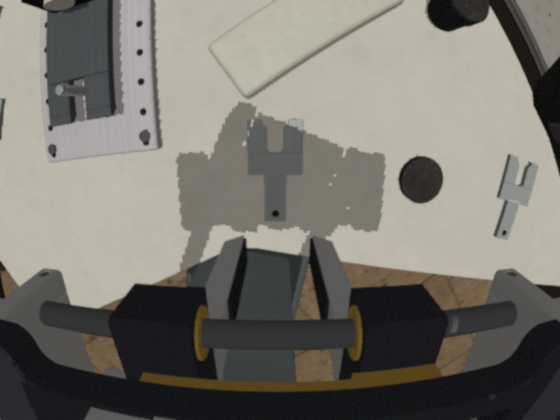

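```bash
python3 -m crank '[[0.6,[0.0065,-0.0025,0.035],[0,0,0]],[0.6,[0,0,0.03],[0,0,0]],[0.6,[0,0,0.012],[0,0,0]],[0.6,[0,0,0],[0,0,0]],[0.6,[0,0,0],[0,0,0]]]'
```

```text
time: 2.25
tool_pos: [0.4357, -0.0316, 0.015]
ee_rot: [3.14, -0.003, 0.173]
wrist_force: [-0.3, 0.1, 0.2]
width: 0.0374
finger_force: 0.0
```

```bash
python3 -m crank '[[0.6,[-0.005,-0.003,0.008],[0,0,0]],[0.6,[0,0,0.005],[0,0,0]],[0.6,[0,0,0],[0,0,0]],[0.6,[0,0,0],[0,0,0]]]'
```

```text
time: 2.65
tool_pos: [0.4293, -0.0288, 0.0012]
ee_rot: [3.141, -0.001, 0.175]
wrist_force: [-2.4, 0.6, 5.7]
width: 0.0377
finger_force: 2.8
```

```bash
python3 -m crank '[[0.6,[0,0,-0.0015],[0,0,0]],[0.9,[0,0,0],[0,0,0]],[1,[0,0,0],[0,0,0]],[1,[0,0,0],[0,0,0]],[1,[0,0,0],[0,0,0]],[1,[0,0,0],[0,0,0]]]'
python3 - <<'E'
from h import *
from bench import robot
o=robot.get_obs()
c=np.array([np.cos(.2266),np.sin(.2266)]); p=np.array([.5026,.1442])-.117*c
print(p,'home tcp',np.array([.5026,.1442])-.047*c); go(o,(*p,.06),.2266)
E
```

```text
time: 3.25
tool_pos: [0.4288, -0.0287, 0.0015]
ee_rot: [-3.142, 0.0, 0.174]
wrist_force: [-0.1, -0.6, -1.2]
width: 0.0172
finger_force: 30.0
[0.388591   0.11791411] home tcp [0.45680151 0.13364071]
dist 163 now-axes mm [ -14.2 -151.4  -58.5] after-turn mm [  -6.3 -151.9  -58.5] turn z deg -3.0
```

```bash
python3 -m crank '[[1,[0,0,-0.03],[0,0,0]],[1,[0,0,-0.03],[0,0,-3]],[1,[-0.002,-0.038,0],[0,0,0]],[1,[-0.002,-0.038,0],[0,0,0]],[1,[-0.002,-0.038,0],[0,0,0]],[1,[0,-0.038,0],[0,0,0]],[1,[0,0,0],[0,0,0]],[1,[0,0,0],[0,0,0]]]'
python3 - <<'E'
from h import *
from bench import robot,vision
o=robot.get_obs()
go(o,(.388591,.11791,.015),.2266)
s=vision.snapshot('wrist'); np.savez('w2.npz',**s); cv2.imwrite('pics/w2.png',s['color'][:,:,::-1])
# camera pose relative to tool
print(o['tool_pos'], -s['R'].T@s['t'], s['fx'],s['cx'],s['cy'])
E
```

```text
time: 4.05
tool_pos: [0.3887, 0.1183, 0.0615]
ee_rot: [3.141, 0.0, 0.229]
wrist_force: [-0.5, -0.0, -1.3]
width: 0.0175
finger_force: 30.0
dist 47 now-axes mm [-0.2  0.3 46.5] after-turn mm [-0.2  0.4 46.5] turn z deg 0.1
[0.38869681 0.11832472 0.0615111 ] [0.46640335 0.13542613 0.24049353] 325.19226210127806 277.81840993698654 204.55212667727255
```

View pics/w2.png

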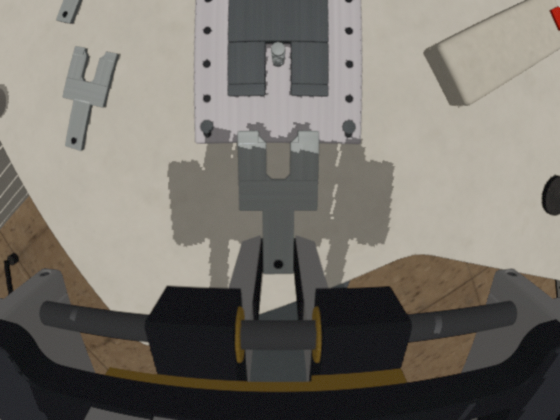

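```bash
cat >> h.py <<'E'
def wpix(s,u,v,z):
    x,y=u-s['cx'],v-s['cy']; r=np.hypot(x,y); th=r/s['fx']
    d=s['R'].T@np.array([np.sin(th)*x/r,np.sin(th)*y/r,np.cos(th)]); c=-s['R'].T@s['t']
    return c+d*(z-c[2])/d[2]
def brd(p,st=(.5026,.1442),a=.2266):
    return R2(a).T@(np.array(p)[:2]-st)*1000
def wcloud(s):
    v,u=np.mgrid[:420,:560]; x,y=u-s['cx'],v-s['cy']; r=np.hypot(x,y)+1e-9; t=np.tan(r/s['fx']);Z=s['z_map']
    return (np.stack([x/r*t*Z,y/r*t*Z,Z],-1)-s['t'])@s['R']
E
python3 - <<'E'
from h import *
s=dict(np.load('w2.npz')); P=wcloud(s)
tcp=np.array([.3887,.1183,.0615])
for n,u,v,z in [('slot end',278,178,.067),('prong',265,133,.067),('hole',278,265,.067),('stud top',279,47,.058),('board front edge',278,142,.012),('plate lip',246,96,.034)]:
    w=wpix(s,u,v,z); print(n,np.round(w,4),'board mm',np.round(brd(w),1),'rel tcp',np.round(brd(w)-brd(tcp),1),'cloud',np.round(P[v,u],4))
ok=s['z_map']>0
def med(u0,u1,v0,v1): q=P[v0:v1,u0:u1][ok[v0:v1,u0:u1]]; return np.round([q[:,2].mean()*1e3,np.median(q[:,2])*1e3,q[:,2].std()*1e3],2)
print('plate',med(235,262,20,70),med(296,322,20,70),'board L',med(200,222,40,115),'R',med(335,357,40,115),'front',med(270,287,100,125),'shim',med(245,262,150,205),'desk',med(140,180,100,150),med(380,410,100,150))
E
```

```text
slot end [0.434  0.1277 0.067 ] board mm [-70.6  -0.6] rel tcp [46.2 -1. ] cloud [0.433  0.1275 0.0619]
prong [0.4562 0.14   0.067 ] board mm [-46.2   6.3] rel tcp [70.6  6. ] cloud [0.453  0.1414 0.0123]
hole [0.3833 0.1159 0.067 ] board mm [-122.6   -0.8] rel tcp [-5.8 -1.1] cloud [0.3836 0.116  0.0677]
stud top [0.505  0.1437 0.058 ] board mm [ 2.2 -1. ] rel tcp [119.   -1.4] cloud [0.505  0.1437 0.0582]
board front edge [0.4488 0.1311 0.012 ] board mm [-55.3  -0.6] rel tcp [61.5 -1. ] cloud [0.4487 0.1311 0.0111]
plate lip [0.4747 0.1578 0.034 ] board mm [-24.2  19.5] rel tcp [92.6 19.1] cloud [0.4748 0.1582 0.0301]
plate [34.44 34.46  0.71] [34.4  34.38  0.68] board L [11.85 11.84  0.71] R [11.82 11.8   0.71] front [11.77 11.78  0.66] shim [66.75 66.76  0.63] desk [-0.19 -0.18  0.68] [-0.3  -0.3   0.68]
```

```bash
python3 -m crank '[[1,[0,0,0.025],[0,0,0]],[1,[0,0,0.0175],[0,0,0]],[1,[0,0,0.005],[0,0,0]],[1,[0,0,0],[0,0,0]],[1,[0.02,0,0],[0,0,0]],[1,[0.02,0,0],[0,0,0]],[1,[0,0,0],[0,0,0]]]'
```

```text
time: 4.8
tool_pos: [0.4311, 0.1269, 0.0158]
ee_rot: [3.141, -0.004, 0.226]
wrist_force: [0.5, 0.1, 0.5]
width: 0.0175
finger_force: 30.0
```

```bash
python3 -m crank '[[1,[0.01,0,0.001],[0,0,0]],[1,[0.008,0,0.001],[0,0,0]],[1,[0.002,0,0],[0,0,0]],[1,[0,0,0],[0,0,0]]]'; python3 -m crank '[[1,[0.002,0,0],[0,0,0]],[1,[0,0,0],[0,0,0]]]';python3 -m crank '[[1,[0.002,0,0],[0,0,0]],[1,[0,0,0],[0,0,0]]]'
```

```text
time: 5.2
tool_pos: [0.4479, 0.1315, 0.0124]
ee_rot: [3.141, -0.001, 0.227]
wrist_force: [1.6, -0.7, -0.1]
width: 0.0178
finger_force: 30.0
time: 5.4
tool_pos: [0.4489, 0.1319, 0.0123]
ee_rot: [3.141, 0.001, 0.227]
wrist_force: [-1.7, -0.7, 2.5]
width: 0.0172
finger_force: 30.5
time: 5.6
tool_pos: [0.451, 0.1324, 0.0123]
ee_rot: [-3.142, 0.001, 0.227]
wrist_force: [-3.8, -0.5, 3.7]
width: 0.0174
finger_force: 31.0
```

```bash
python3 -m crank '[[1,[0.002,0,0],[0,0,0]],[1,[0,0,0],[0,0,0]]]'; python3 -m crank '[[1,[0.0015,0,0],[0,0,0]],[1,[0,0,0],[0,0,0]]]';python3 -m crank '[[1,[0.001,0,0],[0,0,0]],[1,[0,0,0],[0,0,0]]]'
```

```text
time: 5.8
tool_pos: [0.453, 0.1329, 0.0123]
ee_rot: [-3.142, 0.001, 0.227]
wrist_force: [-3.4, -1.6, 5.2]
width: 0.0175
finger_force: 31.3
time: 6.0
tool_pos: [0.4541, 0.1331, 0.0123]
ee_rot: [3.142, 0.002, 0.227]
wrist_force: [-5.0, -0.5, 6.1]
width: 0.0177
finger_force: 31.8
time: 6.2
tool_pos: [0.4548, 0.1333, 0.0123]
ee_rot: [3.142, 0.002, 0.227]
wrist_force: [-4.7, -0.9, 6.1]
width: 0.0177
finger_force: 31.9
```

Run:
```python
from h import *
from bench import robot,vision
s=vision.snapshot('wrist'); np.savez('w3.npz',**s); cv2.imwrite('pics/w3.png',cv2.resize(s['color'][80:300,180:380,::-1],None,fx=2.7,fy=2.7,interpolation=cv2.INTER_CUBIC))
```

```text
(no output)
```

View pics/w3.png

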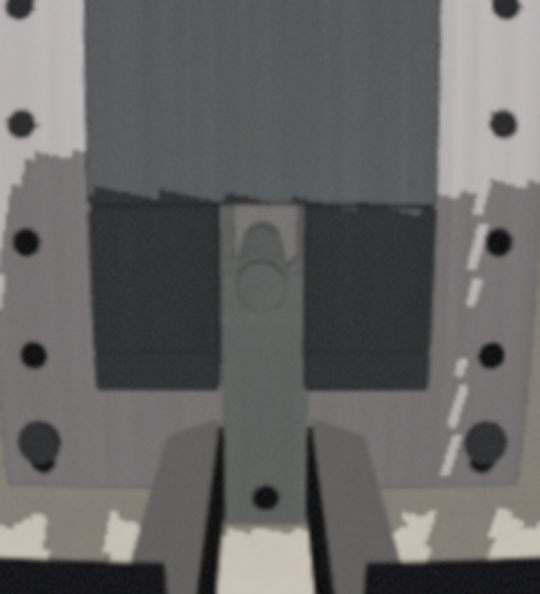

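Run:
```python
from h import *
s=dict(np.load('w3.npz'))
for n,u,v,z in [('slot end side',285,268,.018),('tab end',265,524,.018),('hole',265,497,.018),('stud base front?',262,225,.012),('stud top',262,285,.058),('boardfront',60,485,.012),('lip',150,388,.026)]:
    w=wpix(s,180+u/2.7,80+v/2.7,z); print(n,np.round(w,4),np.round(brd(w),1))
```

```text
slot end side [0.5005 0.1385 0.018 ] [-3.4 -5.1]
tab end [0.4436 0.1295 0.018 ] [-60.8  -1.1]
hole [0.4502 0.131  0.018 ] [-54.   -1.1]
stud base front? [0.5071 0.1448 0.012 ] [ 4.5 -0.5]
stud top [0.5046 0.144  0.058 ] [ 1.9 -0.6]
boardfront [0.439  0.1766 0.012 ] [-54.7  45.8]
lip [0.4722 0.1597 0.026 ] [-26.1  21.9]
```

```bash
python3 -m crank '[[1,[0.001,0,0],[0,0,0]],[1,[0,0,0],[0,0,0]]]'; python3 -m crank '[[1,[0.001,0,0],[0,0,0]],[1,[0,0,0],[0,0,0]]]'
```

```text
time: 6.45
tool_pos: [0.4559, 0.1336, 0.0122]
ee_rot: [3.142, 0.002, 0.227]
wrist_force: [-5.1, -0.7, 6.1]
width: 0.017
finger_force: 31.9
time: 6.65
tool_pos: [0.4564, 0.1337, 0.0123]
ee_rot: [3.142, 0.003, 0.227]
wrist_force: [-6.1, -1.3, 6.5]
width: 0.0175
finger_force: 32.3
```

```bash
python3 -m crank '[[0.6,[0,0,0],[0,0,0]],[0.6,[0,0,0],[0,0,0]],[0.6,[0,0,0],[0,0,0]],[0.6,[0,0,-0.02],[0,0,0]],[0.6,[0,0,-0.03],[0,0,0]],[0.6,[-0.02,0,-0.02],[0,0,0]],[0.6,[0,0,0],[0,0,0]]]'
python3 - <<'E'
from h import *
from bench import robot,vision
s=vision.snapshot('wrist'); np.savez('w4.npz',**s); cv2.imwrite('pics/w4.png',s['color'][:,:,::-1])
go(robot.get_obs(),(.420,.296,.06),-.07)
E
```

```text
time: 7.35
tool_pos: [0.4394, 0.1297, 0.0848]
ee_rot: [3.141, -0.006, 0.227]
wrist_force: [1.2, 0.6, -0.2]
width: 0.0376
finger_force: 0.0
dist 169 now-axes mm [  18.8 -166.4   23.1] after-turn mm [ -30.6 -164.6   23.1] turn z deg 17.0
```

View pics/w4.png

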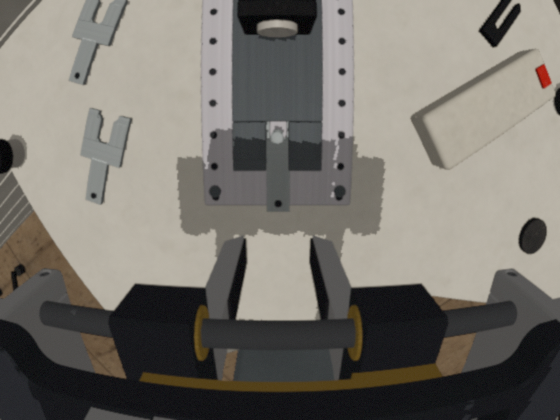

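```bash
python3 -m crank '[[0.6,[0,0,0],[0,0,8.5]],[0.6,[0,0,0],[0,0,8.5]],[0.6,[-0.0076,-0.041,0],[0,0,0]],[0.6,[-0.0076,-0.041,0],[0,0,0]],[0.6,[-0.0076,-0.041,0.01],[0,0,0]],[0.6,[-0.0076,-0.041,0.015],[0,0,0]],[0.6,[0,0,0],[0,0,0]],[0.6,[0,0,0],[0,0,0]]]'
python3 - <<'E'
from h import *
from bench import robot,vision
s=dict(np.load('w4.npz'));h=wpix(s,96,194,.006)
for u,v in((96,108),(124,118)): print(np.round(wpix(s,u,v,.006),4))
print('hole',h); go(robot.get_obs(),(.420,.296,.0025),-.07)
E
```

```text
time: 8.2
tool_pos: [0.4182, 0.2952, 0.0546]
ee_rot: [3.139, 0.003, -0.068]
wrist_force: [-0.4, -0.3, -0.4]
width: 0.0376
finger_force: 0.0
[0.4971 0.3048 0.006 ]
[0.4924 0.2746 0.006 ]
hole [0.42008264 0.29449163 0.006     ]
dist 52 now-axes mm [ 1.9 -1.1 52.1] after-turn mm [ 1.8 -1.  52.1] turn z deg 0.1
```

```bash
python3 -m crank '[[0.6,[0.007,0.0015,0.025],[0,0,0]],[0.6,[0,0,0.02],[0,0,0]],[0.6,[0,0,0.006],[0,0,0]],[0.6,[0,0,0],[0,0,0]],[0.8,[0,0,0],[0,0,0]],[1,[0,0,0],[0,0,0]],[1,[0,0,0],[0,0,0]],[1,[0,0,0],[0,0,0]]]'
```

```text
time: 9.0
tool_pos: [0.4266, 0.2934, 0.0069]
ee_rot: [-3.141, -0.001, -0.07]
wrist_force: [-1.2, -0.2, 0.8]
width: 0.0089
finger_force: 0.0
```

```bash
python3 -m crank '[[0.6,[0,0,-0.001],[0,0,0]],[0.6,[0,0,0],[0,0,0]],[0.6,[0,0,0],[0,0,0]],[0.6,[0,0,0.004],[0,0,0]],[0.6,[0,0,0.0015],[0,0,0]],[0.6,[0,0,0],[0,0,0]]]'
```

```text
time: 9.6
tool_pos: [0.4257, 0.2929, 0.001]
ee_rot: [3.141, 0.001, -0.07]
wrist_force: [-0.0, 0.3, -0.3]
width: 0.0375
finger_force: 0.0
```

```bash
python3 -m crank '[[0.6,[0,0,-0.001],[0,0,0]],[1,[0,0,0],[0,0,0]],[1,[0,0,0],[0,0,0]],[1,[0,0,0],[0,0,0]],[1,[0,0,0],[0,0,0]]]'
python3 - <<'E'
from h import *
from bench import robot
c=np.array([np.cos(.2266),np.sin(.2266)]); n=np.array([-c[1],c[0]]); p=np.array([.5026,.1442])-.116*c-.0005*n
o=robot.get_obs(); print(p,o['tool_pos'],o['width']); go(o,(*p,.06),.2266)
E
```

```text
time: 10.1
tool_pos: [0.4263, 0.2932, 0.0028]
ee_rot: [-3.142, -0.0, -0.07]
wrist_force: [-0.4, 0.8, 0.6]
width: 0.0173
finger_force: 29.7
[0.38967777 0.11765156] [0.42627221 0.29315129 0.00278771] 0.017277927130985676
dist 188 now-axes mm [-24.2 177.6 -57.2] after-turn mm [-75.1 162.8 -57.2] turn z deg -17.0
```

```bash
python3 -m crank '[[1,[0,0,-0.03],[0,0,0]],[1,[0,0,-0.03],[0,0,-8.5]],[1,[-0.025,0,0],[0,0,-8.5]],[1,[-0.025,0.034,0],[0,0,0]],[1,[-0.018,0.04,0],[0,0,0]],[1,[0,0.045,0],[0,0,0]],[1,[0,0.04,0],[0,0,0]],[1,[0,0,0],[0,0,0]]]'; python3 -m crank '[[1,[0,0,0],[0,0,0]]]'
python3 - <<'E'
from h import *
from bench import robot,vision
s=vision.snapshot('wrist'); np.savez('w5.npz',**s); cv2.imwrite('pics/w5.png',s['color'][:,:,::-1])
P=wcloud(s); print('shim top',np.median(P[150:205,245:262,2]))
o=robot.get_obs();go(o,(.38968,.11765,.06),.2266)
E
```

```text
time: 10.9
tool_pos: [0.3958, 0.1228, 0.0628]
ee_rot: [3.139, -0.001, 0.221]
wrist_force: [-0.5, 0.4, -0.8]
width: 0.0171
finger_force: 29.7
time: 11.0
tool_pos: [0.3951, 0.1261, 0.0627]
ee_rot: [-3.141, -0.0, 0.224]
wrist_force: [-0.3, 0.7, -1.0]
width: 0.0174
finger_force: 29.7
shim top 0.06546132959782573
dist 11 now-axes mm [-7.2  7.7  2.6] after-turn mm [-7.2  7.7  2.6] turn z deg -0.0
```

View pics/w5.png

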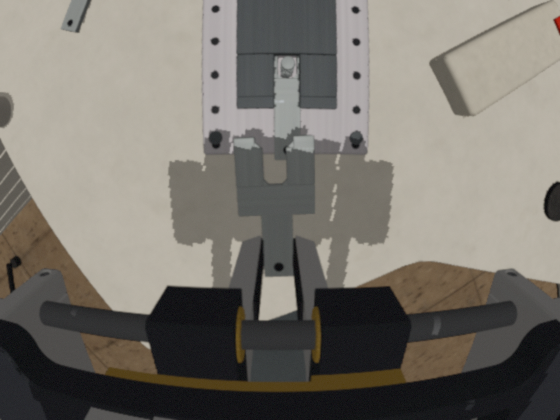

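Run:
```python
from h import *
s=dict(np.load('w5.npz')); t=brd((.3951,.1261))
w={n:brd(wpix(s,u,v,z)) for n,u,v,z in [('end',275,185,.065),('body',274.5,200,.065),('hole',279,267,.065),('shoulderL',237,215,.065),('shoulderR',314,213,.065),('studtop',288,66,.058),('tab1 end',286,158,.018),('lipL',237,106,.025),('lipR',337,107,.025)]}
for k,v in w.items(): print(k,np.round(v,1),np.round(v-t,1))
```

```text
end [-67.1   6.9] [41.7  0.4]
body [-75.7   7.2] [33.1  0.7]
hole [-117.5    4.7] [-8.7 -1.8]
shoulderL [-84.6  28.7] [24.3 22.2]
shoulderR [-83.4 -15.3] [ 25.4 -21.8]
studtop [-0.6 -0.5] [108.2  -7. ]
tab1 end [-58.1  -0.3] [50.7 -6.8]
lipL [-21.9  32.2] [86.9 25.7]
lipR [-22.4 -34. ] [ 86.4 -40.5]
```

```bash
python3 -m crank '[[1,[0,0.006,0],[0,0,2.5]],[1,[0,0,0.02],[0,0,0]],[1,[0,0,0.014],[0,0,0]],[1,[0,0,0],[0,0,0]],[1,[0,0,0],[0,0,0]]]'
python3 - <<'E'
from h import *
from bench import robot,vision
s=vision.snapshot('wrist'); np.savez('w6.npz',**s); cv2.imwrite('pics/w6.png',cv2.resize(s['color'][20:290,180:380,::-1],None,fx=2.2,fy=2.2,interpolation=cv2.INTER_CUBIC))
P=wcloud(s); o=robot.get_obs(); print('shim top',np.median(P[160:200,245:262,2]),o['tool_pos'],brd(o['tool_pos']))
E
```

```text
time: 11.55
tool_pos: [0.3962, 0.1213, 0.0286]
ee_rot: [3.142, 0.001, 0.184]
wrist_force: [0.2, -0.5, 0.5]
width: 0.0174
finger_force: 29.7
shim top 0.031314480554010427 [0.39678589 0.12132916 0.02921267] [-108.24735751    1.48664244]
```

View pics/w6.png

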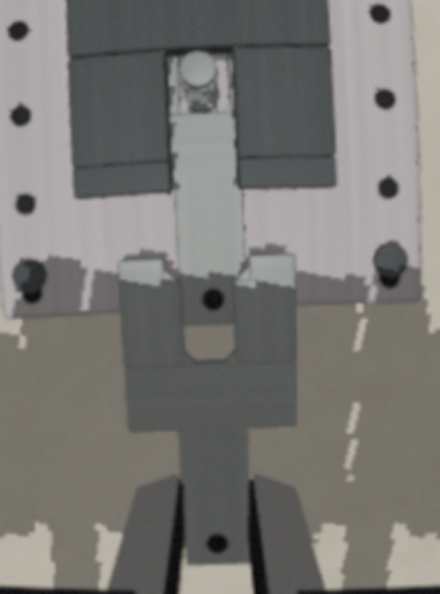

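Run:
```python
from h import *
s=dict(np.load('w6.npz')); t=brd((.39655,.1213))
for n,u,v,z in [('end2',210,358,.0313),('hole2',217,544,.0313),('shL',128,430,.0313),('shR',297,425,.0313),('prongs mid',207.5,257,.0313),('hole1',213,299,.018),('stud',197,68,.058),('lipL',75,196,.026),('lipR',335,187,.026),('boardL',12,317,.012),('boardR',420,303,.012)]:
    w=brd(wpix(s,180+u/2.2,20+v/2.2,z)); print(n,np.round(w,1),np.round(w-t,1))
```

```text
end2 [-65.7   0.1] [42.7 -1.4]
hole2 [-117.5    0.5] [-9.1 -1. ]
shL [-83.8  22.2] [24.7 20.7]
shR [-84.3 -21.6] [ 24.2 -23.1]
prongs mid [-40.4  -0.4] [68.1 -1.9]
hole1 [-52.5  -1.2] [56.  -2.7]
stud [ 1.3 -0.3] [109.8  -1.8]
lipL [-23.1  32.5] [85.4 31. ]
lipR [-23.8 -33.2] [ 84.7 -34.7]
boardL [-55.1  56. ] [53.4 54.4]
boardR [-56.  -59.4] [ 52.5 -61. ]
```

```bash
python3 -m crank '[[1,[0,0,0.0055],[0,0,0]],[1,[0.008,-0.0003,0.001],[0,0,0]],[1,[0,0,0],[0,0,0]],[1,[0,0,0],[0,0,0]]]'
python3 - <<'E'
from h import *
from bench import robot,vision
s=vision.snapshot('wrist'); np.savez('w7.npz',**s)
P=wcloud(s); o=robot.get_obs(); print('shim2 top L,R',np.median(P[155:190,245:262,2]),np.median(P[155:190,295:308,2]),o['tool_pos'],brd(o['tool_pos']))
cv2.imwrite('pics/w7.png',s['color'][:,:,::-1])
E
```

```text
time: 12.0
tool_pos: [0.4046, 0.1225, 0.0223]
ee_rot: [3.141, -0.0, 0.183]
wrist_force: [-0.2, 0.8, -1.4]
width: 0.0169
finger_force: 29.7
shim2 top L,R 0.0250435132347015 0.02510936257941154 [0.40446398 0.12247847 0.02226176] [-100.50734437    0.88156308]
```

```bash
python3 -m crank '[[1,[0.006,-0.0002,0.001],[0,0,0]],[1,[0.006,-0.0002,0],[0,0,0]],[1,[0,0,0],[0,0,0]]]'; python3 -m crank '[[1,[0.004,-0.0002,0],[0,0,0]],[1,[0.004,-0.0002,0],[0,0,0]],[1,[0,0,0],[0,0,0]]]'
```

```text
time: 12.35
tool_pos: [0.4169, 0.1252, 0.0213]
ee_rot: [3.142, -0.001, 0.183]
wrist_force: [0.2, -0.8, -0.1]
width: 0.017
finger_force: 29.7
time: 12.65
tool_pos: [0.4243, 0.127, 0.0212]
ee_rot: [3.142, -0.0, 0.183]
wrist_force: [-0.3, -0.6, 0.1]
width: 0.0173
finger_force: 29.7
```

```bash
python3 -m crank '[[1,[0.008,-0.0003,0],[0,0,0]],[1,[0.008,-0.0003,0],[0,0,0]],[1,[0,0,0],[0,0,0]]]'; python3 -m crank '[[1,[0.006,-0.0002,0],[0,0,0]],[1,[0.005,-0.0002,0],[0,0,0]],[1,[0,0,0],[0,0,0]]]'; python3 -m crank '[[1,[0.003,-0.0001,0],[0,0,0]],[1,[0,0,0],[0,0,0]]]'
```

```text
time: 12.95
tool_pos: [0.4407, 0.1306, 0.0213]
ee_rot: [3.142, -0.001, 0.183]
wrist_force: [-0.5, -1.1, -0.0]
width: 0.0171
finger_force: 29.7
time: 13.25
tool_pos: [0.4509, 0.1329, 0.0212]
ee_rot: [3.142, -0.001, 0.183]
wrist_force: [0.0, 0.6, -1.1]
width: 0.0171
finger_force: 29.7
time: 13.45
tool_pos: [0.4533, 0.1335, 0.0212]
ee_rot: [3.141, -0.0, 0.183]
wrist_force: [-0.6, 0.9, -0.7]
width: 0.0173
finger_force: 29.7
```

```bash
python3 -m crank '[[1,[0.002,-0.0001,0],[0,0,0]],[1,[0.001,0,0],[0,0,0]],[1,[0,0,0],[0,0,0]]]'; python3 -m crank '[[1,[0.001,0,0],[0,0,0]],[1,[0,0,0],[0,0,0]]]';python3 -m crank '[[1,[0.001,0,0],[0,0,0]],[1,[0,0,0],[0,0,0]]]'
```

```text
time: 13.75
tool_pos: [0.4561, 0.1341, 0.0212]
ee_rot: [3.141, -0.0, 0.183]
wrist_force: [-0.1, 0.4, -0.0]
width: 0.0171
finger_force: 29.7
time: 13.95
tool_pos: [0.457, 0.1343, 0.0211]
ee_rot: [3.142, -0.0, 0.183]
wrist_force: [0.1, -0.4, 0.4]
width: 0.0172
finger_force: 29.7
time: 14.15
tool_pos: [0.4581, 0.1345, 0.0212]
ee_rot: [3.142, -0.0, 0.183]
wrist_force: [0.2, 0.3, -0.0]
width: 0.0172
finger_force: 29.7
```

```bash
python3 -m crank '[[1,[0.001,0,0],[0,0,0]],[1,[0,0,0],[0,0,0]]]'; python3 -m crank '[[1,[0.001,0,0],[0,0,0]],[1,[0,0,0],[0,0,0]]]'
python3 - <<'E'
from h import *
from bench import robot,vision
s=vision.snapshot('wrist'); np.savez('w8.npz',**s)
cv2.imwrite('pics/w8.png',cv2.resize(s['color'][80:300,180:380,::-1],None,fx=2.7,fy=2.7,interpolation=cv2.INTER_CUBIC))
E
```

```text
time: 14.35
tool_pos: [0.459, 0.1347, 0.0211]
ee_rot: [3.142, -0.0, 0.183]
wrist_force: [0.8, 0.2, -0.7]
width: 0.0172
finger_force: 29.7
time: 14.55
tool_pos: [0.4595, 0.1347, 0.0209]
ee_rot: [3.141, 0.001, 0.183]
wrist_force: [-0.0, 0.6, -0.8]
width: 0.0168
finger_force: 29.7
```

View pics/w8.png

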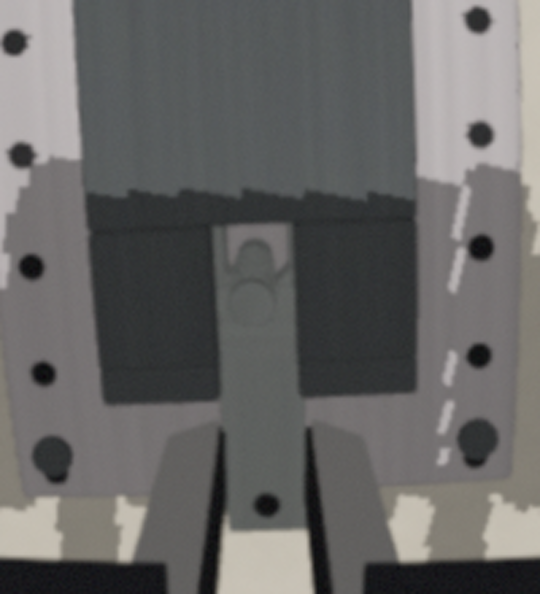

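Run:
```python
from h import *
s=dict(np.load('w8.npz'))
for n,u,v,z in [('slot end side',282,276,.024),('hole',266,505,.024),('tabend',266,529,.024),('stud top',252,303,.058),('lipL',104,404,.026),('lipR',416,390,.026),('boardL',25,495,.012),('boardR',510,478,.012)]:
    w=wpix(s,180+u/2.7,80+v/2.7,z); print(n,np.round(brd(w),1))
```

```text
slot end side [-0.9 -6.1]
hole [-52.5  -0.6]
tabend [-58.6  -0.3]
stud top [ 1.8 -0.5]
lipL [-26.5  32.8]
lipR [-26.2 -33.5]
boardL [-54.4  58.1]
boardR [-55.  -59.5]
```

```bash
python3 -m crank '[[0.6,[0,0,0],[0,0,0]],[0.6,[0,0,0],[0,0,0]],[0.6,[0,0,0],[0,0,0]],[0.6,[0,0,-0.03],[0,0,0]],[0.6,[0,0,-0.04],[0,0,0]],[1,[0,0,-0.005],[0,0,0]],[1,[0,0,0],[0,0,0]],[1,[0,0,0],[0,0,0]]]'
python3 - <<'E'
from h import *
from bench import robot,vision
s=vision.snapshot('wrist'); np.savez('w9.npz',**s); cv2.imwrite('pics/w9.png',cv2.resize(s['color'][20:290,140:420,::-1],None,fx=2.2,fy=2.2,interpolation=cv2.INTER_CUBIC))
p=np.array([.5026,.1442])+R2(.2266)@[.037,-.0005]
o=robot.get_obs(); print(o['tool_pos'],p); go(o,(*p,.05),.2266)
E
```

```text
time: 15.4
tool_pos: [0.4592, 0.1347, 0.0951]
ee_rot: [3.142, 0.002, 0.183]
wrist_force: [0.1, 0.3, 0.1]
width: 0.017
finger_force: 0.0
[0.45879868 0.13461348 0.09443693] [0.53876646 0.15202541]
dist 93 now-axes mm [81.9 -2.6 44.2] after-turn mm [81.8  1.  44.4] turn z deg -2.5
```

View pics/w9.png

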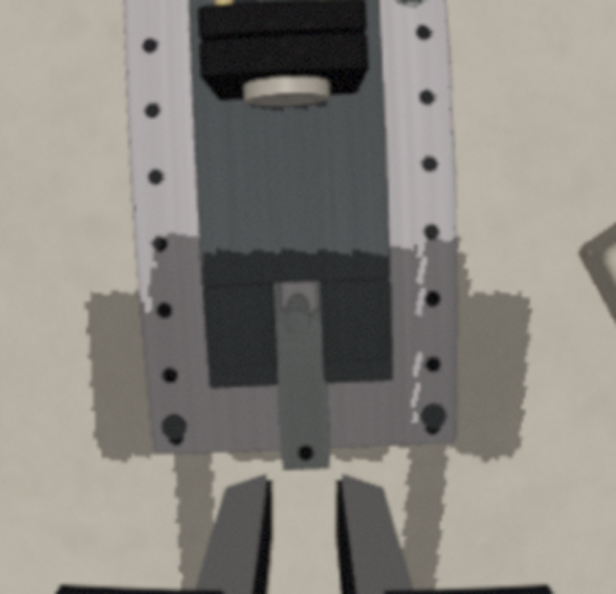

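```bash
python3 -m crank '[[1,[0.041,-0.0013,0],[0,0,-1.2]],[1,[0.041,0,0],[0,0,-1.3]],[1,[0,0,0],[0,0,0]],[1,[0,0,0.025],[0,0,0]],[1,[0,0,0.025],[0,0,0]],[1,[0,0,0.004],[0,0,0]],[1,[0,0,0],[0,0,0]],[1,[0,0,0],[0,0,0]]]'
python3 - <<'E'
from h import *
from bench import robot
o=robot.get_obs(); print(o['tool_pos'],brd(o['tool_pos']),o['width'])
E
```

```text
time: 16.25
tool_pos: [0.5404, 0.1519, 0.043]
ee_rot: [3.141, -0.001, 0.227]
wrist_force: [-0.5, 0.5, -0.4]
width: 0.0001
finger_force: 0.0
[0.54035266 0.15193804 0.04300169] [38.52602126 -0.94151111] 0.00013146257470770265
```

```bash
python3 -m crank '[[1,[0,0,0.006],[0,0,0]],[1,[0,0,0],[0,0,0]],[1,[0,0,0],[0,0,0]]]'; for i in 1; do python3 -m crank '[[1,[0,0,0.0015],[0,0,0]],[1,[0,0,0],[0,0,0]]]'; python3 -m crank '[[1,[0,0,0.001],[0,0,0]],[1,[0,0,0],[0,0,0]]]'; python3 -m crank '[[1,[0,0,0.0005],[0,0,0]],[1,[0,0,0],[0,0,0]]]'; done
```

```text
time: 16.55
tool_pos: [0.5403, 0.1519, 0.0366]
ee_rot: [3.141, -0.001, 0.227]
wrist_force: [0.1, 0.4, -0.2]
width: 0.0003
finger_force: 0.0
time: 16.75
tool_pos: [0.5404, 0.1519, 0.0349]
ee_rot: [3.141, -0.001, 0.227]
wrist_force: [-0.3, 0.3, 1.0]
width: 0.0001
finger_force: 0.1
time: 16.95
tool_pos: [0.5404, 0.152, 0.0348]
ee_rot: [3.141, -0.001, 0.227]
wrist_force: [-1.3, -0.2, 5.3]
width: 0.0006
finger_force: 2.4
time: 17.15
tool_pos: [0.5405, 0.1519, 0.0347]
ee_rot: [3.141, -0.001, 0.227]
wrist_force: [-2.5, -0.4, 7.2]
width: 0.0004
finger_force: 3.5
```

```bash
python3 -m crank '[[1,[0,0,0.0015],[0,0,0]],[1,[0,0,0],[0,0,0]]]'; python3 -m crank '[[1,[0,0,0.001],[0,0,0]],[1,[0,0,0],[0,0,0]]]'
python3 - <<'E'
from h import *
from bench import vision
s=dict(np.load('w9.npz'));P=wcloud(s);ok=s['z_map']>0
def m(u0,u1,v0,v1): q=P[v0:v1,u0:u1][ok[v0:v1,u0:u1]]; return round(np.median(q[:,2])*1e3,2)
f=lambda a,b,c,d:m(140+int(a/2.2),140+int(b/2.2),20+int(c/2.2),20+int(d/2.2))
print('w9 plate near stud',f(215,270,260,350),f(330,380,260,350),'press',f(220,370,150,230),'board',f(340,410,395,435),f(180,270,395,435),'tab',f(288,320,395,430))
s=dict(np.load('w2.npz'));P=wcloud(s);ok=s['z_map']>0
print('w2 plate near stud',m(235,262,42,75),m(296,322,42,75),'press',m(240,318,5,38),'board',m(270,287,100,125))
E
```

```text
time: 17.35
tool_pos: [0.5405, 0.152, 0.0346]
ee_rot: [3.141, -0.001, 0.227]
wrist_force: [-4.8, -1.0, 12.7]
width: 0.0003
finger_force: 6.3
time: 17.55
tool_pos: [0.5405, 0.1519, 0.0345]
ee_rot: [3.141, -0.002, 0.227]
wrist_force: [-5.7, -1.0, 16.9]
width: -0.0001
finger_force: 8.2
w9 plate near stud 34.33 34.31 press 34.38 board 11.59 11.71 tab 23.62
w2 plate near stud 34.41 34.37 press 34.48 board 11.78
```

```bash
python3 -m crank '[[1,[0,0,-0.0003],[0,0,0]],[1,[0,0,0],[0,0,0]],[1,[0,0,0],[0,0,0]],[1,[0,0,0],[0,0,0]]]'; python3 -m crank '[[1,[0,0,0],[0,0,0]],[1,[0,0,0],[0,0,0]],[1,[0,0,0],[0,0,0]]]'
```

```text
time: 17.95
tool_pos: [0.5405, 0.1519, 0.0345]
ee_rot: [3.141, -0.002, 0.227]
wrist_force: [-6.4, -1.9, 15.3]
width: 0.0003
finger_force: 7.6
time: 18.25
tool_pos: [0.5405, 0.1519, 0.0345]
ee_rot: [3.141, -0.001, 0.227]
wrist_force: [-5.7, -1.0, 15.4]
width: 0.0005
finger_force: 7.6
```

Steady at about 15 N down.

```bash
python3 -c "
from bench import robot
print(robot.close_job())"
```

```text
the job is handed in; nothing more can be done
None
```

The job is handed in: two shims sit home round the stud under the foot, which gives well under one shim's thickness (about 0.6 mm by the cameras) and was not jacked up. The arm is holding the plate down at about 15 N, and the two spare shims are still on the desk.

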